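# Bring the dessert dish round on the click-stop stand and hold it for dusting

### The job

Turn the revolving stand, which has a handle on its middle post, one click stop (a quarter turn) so that the eared dish carrying the chocolate ball comes round from the side to the place nearest you and the stand rests in its click. Then take hold of that dish, lift it off the stand without touching the ball, and carry it over the middle of the baking tray, turning it a quarter turn so that its two ears lie the long way of the tray and the helper across the counter can reach one; keep the dish level and the ball in its middle all the while. Finish still holding the dish there in the gripper, level and still, about a hand's breadth above the tray, ready to be dusted with sugar, and leave everything else where it stands.

Things in the scene. Friction and masses are not known exactly. Their poses are not given: they have to be found in the camera images.
- stand: fixed aluminium foot of the revolving stand; origin on the stand's axis at the counter. Its -x axis points to the near place (towards the robot within 15 deg), +y to the left place, -y right, +x back; place centres 108 mm from the axis. At the start near is empty, the jar is at the back, the dish with the ball is left or right, the spare dish opposite. The white top is 370 mm across, upper face 45 mm up
- carousel (a joint): angle of the stand's top, rad, 0 at the start, growing counterclockwise from above: the dish comes near at +1.571 from the left place, at -1.571 from the right. A click stop every quarter turn (-1.571, 0, +1.571): up to 0.12 N m is needed to leave a stop; past half-way (0.785) it pulls itself into the next one with up to 0.12 N m and rests there within 0.03
- carousel_handle (a point): centre of the beech handle bar on the stand's middle post, on the turning axis, 153 mm above the counter. The bar is 60 mm long along this point's x axis, 15 mm thick along y (the faces to grip), 22 mm high; it turns with the top and lies along the stand's x at the start. The post below is 15 mm across
- carousel_left (a point): centre of the place (cork circle) on the top that is left (+y of the stand) at the start; on the top's upper face, turns with it
- carousel_right (a point): the same for the place that is on the right at the start
- carousel_back (a point): the same for the place that is at the back at the start
- stand_near (a point): centre of the place nearest the robot, at the height of the stand's upper face; does not turn
- dish_mid (a point): middle of the dish with the ball, on its axis, 20 mm above its underside: round, light beech, 140 mm outside diameter, 40 mm high, 0.17 kg. Upright wall 8 mm thick (inside radius 62 mm, 12 flat facets, one at each end of its x and y axes), standing 22 mm above the floor inside. Two flat ears at the ends of its x axis; the wall is free at the ends of its y axis, which is the part to grip
- dish: the same dish, origin on its axis at its underside. Ears 46 mm wide, 9 mm thick, reaching 92 mm from the axis, 27 to 36 mm above the underside; at the start they lie along the stand's x within 5 deg, so the dish's y axis runs through the post. Floor 6 mm thick and flat for 12 mm round the middle, curving up to 18 mm at the wall
- ball_center (a point): centre of the loose dark chocolate ball, 32 mm diameter, 20 g, lying near the middle of the dish; it rolls freely and rests where the floor slopes less than about 3.5 degrees
- ball: the same ball (this origin lies on its skin and turns with it: use ball_center)
- spare_dish: an identical beech dish, empty; origin on its axis at its underside
- jar: closed glass jar of pink sugar pearls with a red lid, 54 mm diameter, 72 mm high, on the back place; origin at its underside
- tray: fixed dark baking tray with parchment, 330 mm along its x axis (which runs across the counter, away from the robot, within about 9 degrees) by 240 mm along y, 20 mm high rim; origin under its centre on the counter. It is either left or right of the stand
- shaker: steel sugar shaker, 66 mm diameter, 104 mm high, between the robot and the stand; origin at its underside; leave alone
- small_can: can with a cream label, 74 mm diameter, 105 mm high, on the left; leave alone
- large_can: can with a blue label, 100 mm diameter, 120 mm high, on the right; leave alone
- sieve: small round sieve, 90 mm across, 30 mm high, black handle, on the right; leave alone
There are look-alikes about, which are no part of the job. What is shaped like the ball but purple or white is not meant.

How it is judged:
On the way, in this order (a step that is already met when the one before it is completed fails the run):
1. the stand is clicked one stop on and at rest, with the dish and its ball at the near place ((value of joint carousel between 1.42 and 1.72 rad or value of joint carousel between -1.72 and -1.42 rad) and velocity of joint carousel between -0.15 and 0.15 rad/s and horizontal distance between dish_mid and stand_near below 0.03 m and contact force between dish and stand above 0.3 N and horizontal distance between ball_center and dish_mid below 0.036 m), for 0.2 s.
2. the dish is held clear of the stand ((value of joint carousel between 1.42 and 1.72 rad or value of joint carousel between -1.72 and -1.42 rad) and contact force between the fingers and dish above 1 N and contact force between dish and stand below 0.05 N and height (world z) of dish_mid above 0.09 m), for 0.2 s.
At the end, for the whole second after the job is handed in: Stand within 0.15 rad of its next click stop; dish held in the gripper, nearly still, off stand and tray, within 40 mm of the tray centre, underside 65 to 220 mm up, level within 5.7 deg, ears within 11 deg of the tray length; ball at rest in it within 22 mm of the middle ((value of joint carousel between 1.42 and 1.72 rad or value of joint carousel between -1.72 and -1.42 rad) and contact force between the fingers and dish above 1 N and contact force between dish and stand below 0.05 N and contact force between dish and tray below 0.05 N and horizontal distance between dish_mid and tray below 0.04 m and height (world z) of dish_mid between 0.085 and 0.24 m and angle between dish_mid's own z axis and vertical below 0.1 rad and angle between the x axis of dish_mid and the x axis of tray, either way round below 0.2 rad and horizontal distance between ball_center and dish_mid below 0.022 m and z of ball_center in the frame of dish_mid below 0.012 m and linear speed of dish below 0.03 m/s and linear speed of ball below 0.06 m/s); the arm keeps its last pose, push and grip.
It fails at once if the chocolate ball rolls far from the middle of its dish (more than 36 mm) or leaves it (horizontal distance between ball_center and dish_mid above 0.036 m or z of ball_center in the frame of dish_mid above 0.03 m).
It fails at once if the robot touches the ball (contact force between ball and the fingers above 0.2 N or contact force between ball and the arm above 0.2 N).
It fails at once if the dish with the ball is tilted more than 12 degrees (angle between dish_mid's own z axis and vertical above 0.21 rad).
It fails at once if the spare dish or the jar is knocked off its place on the stand or tipped ((horizontal distance between spare_dish and carousel_left above 0.035 m and horizontal distance between spare_dish and carousel_right above 0.035 m) or angle between spare_dish's own z axis and vertical above 0.2 rad or horizontal distance between jar and carousel_back above 0.035 m or angle between jar's own z axis and vertical above 0.3 rad).
It fails at once if another thing on the counter is shifted (more than 30 mm) (distance of any of shaker, small_can, large_can, sieve from where it was at the start of the episode above 0.03 m).
It also fails if it takes over 67 s, if anything falls off the work surface, if the arm or the gripper's body presses on something with over 40 N, if the wrist force passes 120 N, or if a joint passes its speed limit or range.

### The arm

A 6-joint arm with a two-finger parallel gripper is mounted at the origin on the work surface. World frame = base frame: x ahead of the robot, y to its left, z up, the work surface at z = 0. Lengths are in m, angles in rad, forces in N, time in s.
With the tool pointing down it reaches from about 0.375 to 0.925 m from the base axis. Payload 5.7 kg.
Tool frame: the origin (TCP) lies midway between the tips of the shut fingers; the grasp point (between the pads) lies 19 mm behind it; z points along the fingers, y is the line along which they close (so a half turn about z gives the same grasp; the last joint's range is limited). The gripper opens to 88 mm and grips with 3 to 60 N. Pads are 20 mm wide; open, the fingers measure 115 mm over their backs; the gripper's body (75 mm by 178 mm) begins 61 mm behind the grasp point.
Start: joints at [-1.296, 0.359, 1.51, -0, 1.272, -0.115], TCP at [0.228, -0.555, 0.223] pointing down, gripper open.
Joint ranges: [-2.97, 2.97], [-1.01, 2.36], [0.21, 2.38], [-0.96, 4.11], [0.2, 2.71], [-2.98, 2.98]. Speed limits (rad/s): [2.39, 2.39, 3.14, 3.14, 3.14, 3.14].

### API

Orientations are given as a unit quaternion [x, y, z, w].
In Python, from bench import move_ptp, servo_line, goto_joints, move_gripper, sleep, inverse_kinematics, capture, PlanningError, close_job, spot_in, silhouettes, current_clock, current_joint_pos, current_qvel, current_joint_torque, current_position, current_orientation, current_force, current_torque, current_finger_gap, current_grip_force gives the robot as it stands. Calls block until the motion is done:
- move_ptp(position, orientation): joint-space move of the TCP to a pose.
- servo_line(position, orientation=None, rate=0.15, contact_N=None): straight line of the TCP; orientation=None keeps the orientation; rate is the mean speed in m/s. With contact_N (N) it stops when the force on the tool has changed by that much, and returns True; else False.
- goto_joints(angles): joint-space move.
- move_gripper(opening): finger opening in m; the grip force is fixed at half the most; returns when the fingers have stopped.
- sleep(seconds).
- inverse_kinematics(position, orientation): joint angles nearest the present ones, or None.
- capture(name): name is "side" or "top"; returns a dict with "image" (420x560x3 uint8, blue, green, red), "range_z" (420x560 float32, m along the optical axis (not along the pixel's ray), 0 where there is no reading), "intrinsics" (3x3 intrinsics, pixels), "R" (3x3) and "t" (3): a world point X has camera coordinates R X + t. Camera axes: x right, y down, z forward; pixel columns grow to the right and rows downward; lengths in m; the calibration is good to about 2 mm. A picture is of the moment at which its call begins.
A pose or a line that the arm cannot do raises PlanningError and nothing moves.
- close_job(): hands the job in; it is judged then, once.
Trained networks look in the newest picture that a camera, given by its name, has taken for a name from the list of things; names that differ only in an ending like _2 or _b are one class to them, and where a whole thing is asked for, a point or a joint stands for the part that bears it (a point fixed in the world has none). Each returns a list of dicts, best first, with "conf" (0 to 1); they miss things now and then, are a little off and sometimes report something else, mostly with a low value. They report only what shows in the picture. A call takes as long as a camera call. They do not tell look-alikes from the thing itself.
- spot_in(camera, query): "xy" ([column, row] in pixels, amid what is visible of it).
- silhouettes(camera, query): "region" (420x560 bool, what is visible of it) and "xy" ([column, row] in pixels, amid what is visible of it).
Readings, each from a call of its own:
- current_clock(): time.
- current_joint_pos(): joint angles.
- current_qvel(): joint speeds.
- current_joint_torque(): joint torques, N m.
- current_position(): TCP position.
- current_orientation(): TCP orientation.
- current_force(): force on the tool from outside, world axes, zero at the start.
- current_torque(): the same for the moment, N m.
- current_finger_gap(): finger opening in m.
- current_grip_force(): force on a finger pad.
Only numpy, scipy, OpenCV 4.12 (cv2) and the standard library are available. Lean on these libraries where they do the work, as an engineer would, in place of code of your own. Each camera call takes 0.05 s, during which the arm holds its last target. There are 200 camera calls.

## Working session

There is one attempt and no reset: what is moved stays moved. The work goes in short steps, each a Python script; the robot and the scene stay as the last script left them, time stands still between calls to the robot, and variables do not carry over. Pictures are saved under pics/ and viewed, at most 10 in all, crops included, and the job is handed in when it is done.

```bash
ls; mkdir -p pics; cat > h.py <<'E'
import numpy as np, cv2, json
from bench import *
from scipy.spatial.transform import Rotation as Ro
def world(c, uv, z=None):
    """pixels (N,2) -> world, by depth (or intersect plane z)"""
    uv=np.atleast_2d(uv).astype(float); K,R,t=c["intrinsics"],np.array(c["R"]),np.array(c["t"])
    ray=np.c_[uv,np.ones(len(uv))]@np.linalg.inv(K).T
    if z is None:
        d=c["range_z"][uv[:,1].round().astype(int),uv[:,0].round().astype(int)]
        return (ray*d[:,None]-t)@R
    o=-R.T@t; r=ray@R
    return o+r*((z-o[2])/r[:,2])[:,None]
def cloud(c):
    v,u=np.mgrid[:420,:560]; return world(c,np.c_[u.ravel(),v.ravel()]).reshape(420,560,3)
def down(yaw):
    """tool pointing down, closing line (tool y) along world direction yaw (rad)"""
    y=np.array([np.cos(yaw),np.sin(yaw),0]); z=np.array([0,0,-1.]); x=np.cross(y,z)
    return Ro.from_matrix(np.c_[x,y,z]).as_quat()
E
python3 - <<'E'
from h import *
for n in("top","side"):
    c=capture(n); cv2.imwrite(f"pics/{n}0.png",c["image"]); P=cloud(c)
    print(n,"cam",-np.array(c["R"]).T@c["t"])
    for q in("stand","carousel_handle","dish","spare_dish","ball","jar","tray","shaker","small_can","large_can","sieve"):
        for s in silhouettes(n,q)[:3]:
            m=s["region"]&(c["range_z"]>0)
            if m.sum()<5: continue
            p=P[m]; print(q,round(s["conf"],2),np.round(s["xy"]),m.sum(),"med",np.median(p,0).round(3),"lo",np.percentile(p,2,0).round(3),"hi",np.percentile(p,98,0).round(3))
print(current_clock(),current_orientation(),current_finger_gap())
E
```

```text
pics
top cam [ 0.32677914 -0.02699276  1.29664263]
stand 0.81 [213. 204.] 6258 med [0.557 0.226 0.045] lo [0.433 0.063 0.04 ] hi [0.773 0.38  0.12 ]
carousel_handle 0.58 [211. 203.] 6345 med [0.558 0.226 0.045] lo [0.433 0.06  0.037] hi [0.775 0.384 0.118]
dish 0.56 [171. 193.] 1750 med [0.599 0.343 0.061] lo [0.512 0.275 0.047] hi [0.679 0.403 0.088]
spare_dish 0.93 [244. 185.] 1762 med [0.616 0.127 0.06 ] lo [0.527 0.063 0.049] hi [0.694 0.188 0.088]
ball 0.66 [213. 287.] 81 med [0.305 0.231 0.026] lo [0.291 0.218 0.017] hi [0.318 0.245 0.034]
ball 0.41 [178. 195.] 84 med [0.592 0.335 0.078] lo [0.58  0.323 0.051] hi [0.611 0.351 0.085]
ball 0.22 [437. 195.] 721 med [ 0.572 -0.492  0.01 ] lo [ 0.526 -0.531 -0.   ] hi [ 0.702 -0.454  0.034]
jar 0.66 [204. 154.] 288 med [0.704 0.237 0.115] lo [0.688 0.216 0.057] hi [0.731 0.261 0.121]
tray 0.61 [345. 196.] 7368 med [ 0.582 -0.203  0.004] lo [ 0.426 -0.318 -0.001] hi [ 0.747 -0.085  0.021]
shaker 0.56 [277. 259.] 411 med [0.382 0.018 0.099] lo [ 0.352 -0.011  0.002] hi [0.414 0.048 0.107]
small_can 0.94 [130. 260.] 686 med [0.39  0.46
[... 1606 characters left out ...]
0.72 [335. 238.] 858 med [0.384 0.044 0.076] lo [0.353 0.006 0.007] hi [0.415 0.055 0.103]
shaker 0.64 [225. 330.] 3426 med [0.601 0.34  0.06 ] lo [0.515 0.279 0.047] hi [0.681 0.409 0.085]
small_can 0.69 [305. 405.] 1154 med [0.394 0.492 0.103] lo [0.361 0.458 0.076] hi [0.426 0.518 0.106]
large_can 0.76 [350. 133.] 1184 med [ 0.388 -0.426  0.086] lo [ 0.343 -0.496  0.005] hi [ 0.435 -0.411  0.121]
large_can 0.35 [245. 250.] 2146 med [0.609 0.113 0.061] lo [0.527 0.063 0.046] hi [0.696 0.193 0.085]
sieve 0.84 [299. 131.] 491 med [ 0.572 -0.499  0.016] lo [ 0.525 -0.54  -0.003] hi [ 0.707 -0.447  0.03 ]
1.2 [ 9.81071198e-01  1.93647366e-01 -1.73284373e-05 -4.06621520e-05] 0.08766404579207653
```

View pics/top0.png

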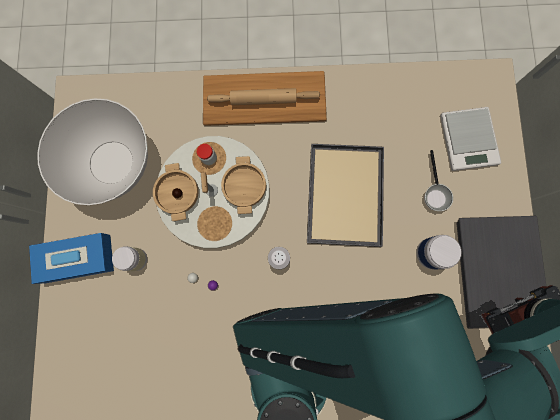

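View pics/side0.png

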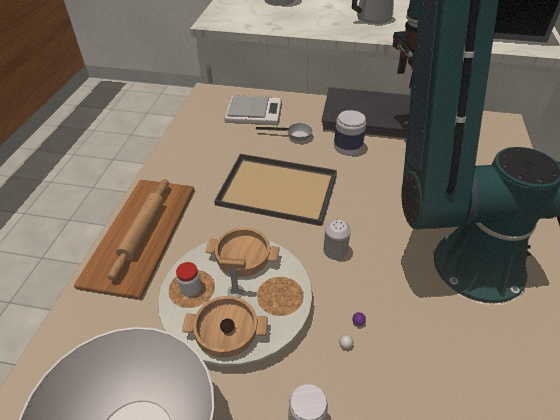

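```bash
python3 - <<'E'
from h import *
from scipy.optimize import least_squares
def circ(p):
    f=least_squares(lambda a:np.hypot(p[:,0]-a[0],p[:,1]-a[1])-a[2],[*p[:,:2].mean(0),.1],loss='soft_l1',f_scale=.003); return f.x
for n in("top","side"):
    c=capture(n); P=cloud(c); ok=c["range_z"]>0
    reg=lambda lo,hi,x0,x1,y0,y1: P[ok&(P[...,2]>lo)&(P[...,2]<hi)&(P[...,0]>x0)&(P[...,0]<x1)&(P[...,1]>y0)&(P[...,1]<y1)]
    h=reg(.135,.175,.54,.67,.17,.30); h=h[(h[:,2]>.157)]
    if len(h)>5:
        m=h[:,:2].mean(0); w,v=np.linalg.eigh(np.cov((h[:,:2]-m).T)); print(n,"handle",len(h),m,np.degrees(np.arctan2(v[1,1],v[0,1])),4*np.sqrt(w/1.33),h[:,2].max())
    t=reg(.040,.049,.40,.80,.03,.45)
    # top rim: hull
    hull=cv2.convexHull(t[:,:2].astype(np.float32))[:,0]; print(n,"rim",circ(hull),len(t))
    for nm,(x0,x1,y0,y1) in dict(dish=(.5,.7,.265,.43),spare=(.51,.71,.04,.205)).items():
        r=reg(.079,.092,x0,x1,y0,y1)
        q=r[:,:2]; m=(q.min(0)+q.max(0))/2
        (cx,cy),(w,hh),a=cv2.minAreaRect(q.astype(np.float32)); print(n,nm,len(r),"minrect",cx,cy,w,hh,a,"z",np.median(r[:,2]))
        k=r[r[:,2]<.0835]; 
        ww,v=np.linalg.eigh(np.cov((q-q.mean(0)).T)); print("  axis",np.degrees(np.arctan2(v[1,1],v[0,1])),q.mean(0))
    tr=reg(.015,.025,.38,.8,-.37,-.04); (cx,cy),s,a=cv2.minAreaRect(tr[:,:2].astype(np.float32)); print(n,"tray",cx,cy,s,a)
E
```

```text
top handle 101 [0.60308594 0.23101693] -174.4269614655343 [0.01498108 0.05892584] 0.16978659370064542
top rim [0.60401058 0.23242132 0.18423263] 5504
top dish 548 minrect 0.5968303680419922 0.33957746624946594 0.16901002824306488 0.13762789964675903 44.48308181762695 z 0.08361378785632179
  axis -170.0311203896634 [0.59519188 0.33937382]
top spare 513 minrect 0.6116616129875183 0.1256226748228073 0.13812857866287231 0.16440719366073608 55.33510971069336 z 0.08377928760161787
  axis -177.41910571840418 [0.61284528 0.1248618 ]
top tray 0.5861217975616455 -0.20022058486938477 (0.24045635759830475, 0.3315090835094452) 85.45954132080078
side handle 152 [0.60481172 0.23484502] -175.77956035999463 [0.01474791 0.05918261] 0.16652934527476781
side rim [0.60418127 0.23229533 0.18466118] 8630
side dish 896 minrect 0.6038748621940613 0.3418830931186676 0.13976459205150604 0.1964760273694992 86.423095703125 z 0.08230138411812454
  axis -173.5883894830356 [0.59697969 0.34484205]
side spare 474 minrect 0.6130101680755615 0.12847182154655457 0.13953948020935059 0.15753081440925598 54.67182159423828 z 0.08205893832039152
  axis 172.54965441110537 [0.60835352 0.12032644]
side tray 0.5866881608963013 -0.19812537729740143 (0.2463645339012146, 0.33043524622917175) 85.65162658691406
```

The dish with the dark chocolate ball is on the left place, at pixel (177,193) in the top view and (227,326) in the side view. The other balls are purple at (213,286) and white at (193,278), both lying on the counter, so neither is meant. The spare dish at (244,185) is empty. The tray is to the right, and the stand's axis is near (0.604, 0.2325) with a yaw of about 5°. I'll confirm this in a crop and check the kinematics.

```bash
python3 - <<'E'
from h import *
im=cv2.imread("pics/side0.png")[220:390,140:380]; cv2.imwrite("pics/crop.png",cv2.resize(im,None,fx=3,fy=3,interpolation=cv2.INTER_CUBIC))
A=np.array([.604,.2325]); th=np.radians(4.8)
u=np.array([np.cos(th),np.sin(th)]); tr=np.array([.5864,-.199]); ty=np.radians(-4.5)
for k in(0,np.pi):
    for nm,p,y in[("h0",[*A,.134],th+np.pi/2),("h1",[*A,.134],th+np.pi),("grip",[*(A-.174*u),.067],th),("lift",[*(A-.174*u),.16],th),
        ("tray-",[*(tr+.066*np.array([np.cos(ty+np.pi/2),np.sin(ty+np.pi/2)])),.14],ty-np.pi/2),
        ("tray+",[*(tr-.066*np.array([np.cos(ty+np.pi/2),np.sin(ty+np.pi/2)])),.14],ty+np.pi/2)]:
        q=inverse_kinematics(p,down(y+k)); print(nm,k>0,None if q is None else np.round(q,2))
E
```

```text
h0 False [ 0.26  0.51  1.5  -0.    1.13 -1.39]
h1 False [ 0.26  0.51  1.5  -0.    1.13 -2.96]
grip False [ 0.33  0.4   1.93 -0.    0.81  0.24]
lift False [ 0.33  0.26  1.83 -0.    1.04  0.24]
tray- False [-0.34  0.45  1.59 -0.    1.1   1.31]
tray+ False [-0.54  0.49  1.51 -0.    1.14 -2.03]
h0 True [ 0.26  0.51  1.5  -0.    1.13  1.75]
h1 True [ 0.26  0.51  1.5  -0.    1.13  0.18]
grip True [ 0.33  0.4   1.93 -0.    0.81 -2.9 ]
lift True [ 0.33  0.26  1.83 -0.    1.04 -2.9 ]
tray- True [-0.34  0.45  1.59 -0.    1.1  -1.83]
tray+ True [-0.54  0.49  1.51 -0.    1.14  1.11]
```

View pics/crop.png

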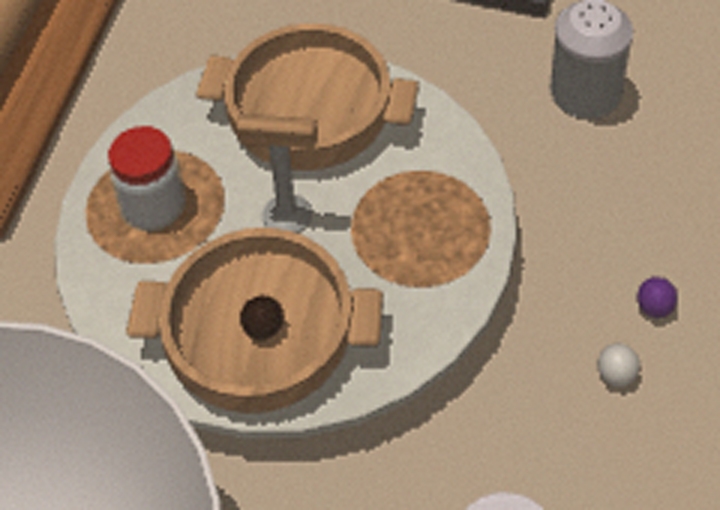

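The crop confirms it: the dark ball is centred in the left dish at crop pixel (262,317), and the near cork is empty. The dish comes near with a turn of +1.571. Next I'll hover over the handle and use that move to time a pure rotation.

```bash
python3 - <<'E'
from h import *
A=[.604,.2325]; th=np.radians(4.8)
print(current_clock())
move_ptp([*A,.24],down(th+1.5*np.pi+np.radians(30))); print(current_clock(),current_joint_pos().round(3) if hasattr(current_joint_pos(),'round') else current_joint_pos())
t=current_clock(); servo_line([*A,.238],down(th+1.5*np.pi),rate=.002); print("30deg,2mm@2mm/s",current_clock()-t)
servo_line([*A,.135],rate=.1); print(current_clock(),current_position(),current_force())
c=capture("side"); cv2.imwrite("pics/handle.png",cv2.resize(c["image"][200:380,130:370],None,fx=3,fy=3))
E
```

```text
1.3
4.3583 [ 0.26   0.413  1.38  -0.     1.349  1.224]
30deg,2mm@2mm/s 0.8167
6.3583 [0.60458548 0.23270269 0.1357658 ] [0.27598727 0.48048205 0.04529508]
```

View pics/handle.png

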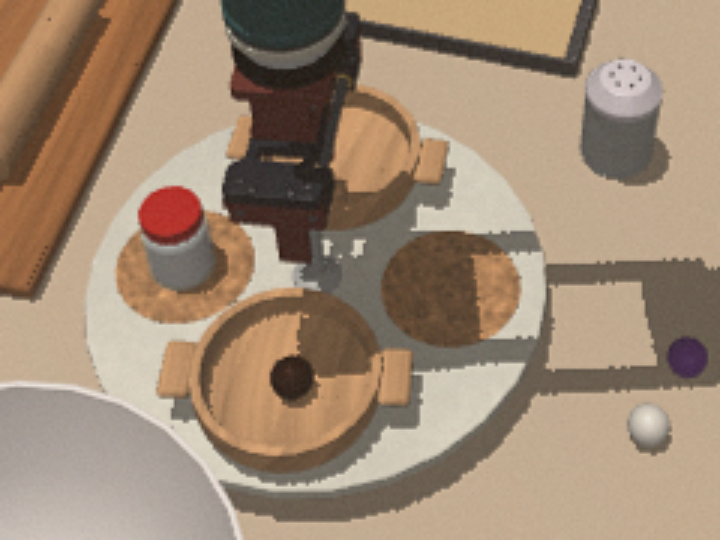

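Fingers straddle the handle bar correctly at about (305,240) in the crop. A quick check of how rate sets the rotation time, done with the fingers open.

```bash
python3 - <<'E'
from h import *
A=[.604,.2325]; th=np.radians(4.8)
z=.135
t=current_clock(); servo_line([*A,z-.001],down(th+1.5*np.pi+.15),rate=.0005); print("0.15rad, 1mm@.5mm/s",current_clock()-t)
t=current_clock(); servo_line([*A,z-.001],down(th+1.5*np.pi),rate=.05); print("0.15rad, 0mm@.05",current_clock()-t, current_clock())
E
```

```text
0.15rad, 1mm@.5mm/s 0.4834000000000005
0.15rad, 0mm@.05 0.2999999999999998 7.1917
```

```bash
python3 - <<'E'
from h import *
A=[.604,.2325]; th=np.radians(4.8)
move_gripper(.0); print("gap",current_finger_gap(),current_grip_force(),current_force().round(1) if hasattr(current_force(),'round') else current_force())
p=current_position(); t=current_clock()
servo_line(p,down(th+2*np.pi),rate=.001); print("turn",current_clock()-t,current_torque(),current_force(),current_joint_pos())
sleep(.3)
c=capture("side"); cv2.imwrite("pics/turned.png",cv2.resize(c["image"][200:380,130:370],None,fx=3,fy=3)); print(current_clock())
E
```

```text
gap 0.014442722503470107 29.999791311565787 [ 0.2 -5.4 -0. ]
turn 1.7166999999999994 [-0.46643458 -0.65445058  0.01025197] [ 2.50479984 -3.14061672 -1.8156304 ] [ 2.58030274e-01  5.08696136e-01  1.49830858e+00 -8.92171980e-04
  1.13379215e+00  1.75536563e-01]
10.3667
```

View pics/turned.png

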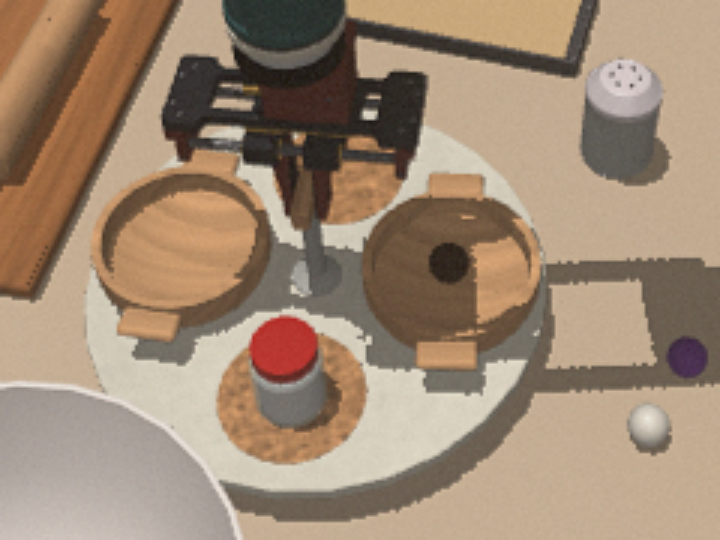

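The dish is now at the near place with the ball still in its middle, at crop pixel (448,262). Next: release, back off to the side and measure the dish.

```bash
cat > m.py <<'E'
from h import *
from scipy.optimize import least_squares
def dishfit(P,ok,c0,zt,yaw0,rad=.11):
    """fit ring (outer r 70) at rim height zt, and the ear direction about c0"""
    m=ok&(np.hypot(P[...,0]-c0[0],P[...,1]-c0[1])<rad)
    p=P[m]; rim=p[np.abs(p[:,2]-zt)<.003]
    f=lambda a:np.maximum(np.abs(np.hypot(rim[:,0]-a[0],rim[:,1]-a[1])-.066)-.004,0)
    r=least_squares(f,c0,loss='soft_l1',f_scale=.002).x
    ear=p[(np.abs(p[:,2]-(zt-.004))<.004)&(np.hypot(*(p[:,:2]-r).T)>.075)]
    d=ear[:,:2]-r; a=np.arctan2(d[:,1],d[:,0]); e=np.exp(2j*(a-yaw0)); yaw=yaw0+np.angle(e.mean())/2
    # per-ear means
    s=np.cos(a-yaw0)>0
    return r,len(rim),np.degrees(yaw),[(int(k.sum()),np.degrees(np.angle(np.exp(1j*a[k]).mean())).round(1)) for k in(s,~s) if k.any()]
E
python3 - <<'E'
from m import *
A=np.array([.604,.2325]); th=np.radians(4.8)
move_gripper(.05); p=current_position()
servo_line([*A,.21],rate=.12)
move_ptp([.46,-.03,.22],down(th)); print(current_clock())
for n in("top","side"):
    c=capture(n); P=cloud(c); ok=c["range_z"]>0
    print(n,dishfit(P,ok,[.4964,.2235],.085 if n=="side" else .086,np.radians(95)))
    h=P[ok&(np.abs(P[...,2]-.164)<.006)&(np.hypot(P[...,0]-.604,P[...,1]-.2325)<.05)][:,:2]
    if len(h)>10:
        w,v=np.linalg.eigh(np.cov((h-h.mean(0)).T)); print(" handle",len(h),h.mean(0),np.degrees(np.arctan2(v[1,1],v[0,1])))
    for s in silhouettes(n,"ball")[:3]:
        q=P[s["region"]&ok]
        print(" ball",round(s["conf"],2),np.round(s["xy"]),world(c,s["xy"],.067).round(4))
cv2.imwrite("pics/near.png",c["image"])
E
```

```text
13.0167
top (array([0.49583351, 0.22515521]), 308, np.float64(98.51040782339815), [(63, np.float64(98.4)), (82, np.float64(-78.8))])
 handle 100 [0.60341042 0.23104363] 95.25073522954435
 ball 0.63 [217. 224.] [[0.4931 0.2105 0.067 ]]
 ball 0.47 [129. 260.] [[0.3868 0.4826 0.067 ]]
side (array([0.49796889, 0.22681273]), 388, np.float64(98.04280917557746), [(124, np.float64(96.5)), (85, np.float64(-80.0))])
 handle 134 [0.60499496 0.23572683] 95.61192621136837
 ball 0.65 [347. 340.] [[0.3322 0.3262 0.067 ]]
 ball 0.51 [277. 286.] [[0.5068 0.216  0.067 ]]
```

```bash
python3 - <<'E'
from m import *
a=np.radians(8.3); C=np.array([.497,.226]); G=C-.066*np.array([np.cos(a),np.sin(a)])
move_gripper(.034)
move_ptp([*G,.14],down(a)); servo_line([*G,.092],rate=.1); sleep(.2)
print(current_clock(),current_position(),G,current_joint_pos())
t=capture("top"); c=capture("side")
P=cloud(c)
for n,k in(("top",t),("side",c)):
    hsv=cv2.cvtColor(k["image"],cv2.COLOR_BGR2HSV); d=(k["image"].max(2)<60); Q=cloud(k)
    m=d&(np.hypot(Q[...,0]-.497,Q[...,1]-.226)<.04)&(Q[...,2]>.06)&(Q[...,2]<.09); print(n,m.sum(),Q[m].mean(0) if m.any() else 0)
cv2.imwrite("pics/hover.png",np.hstack([cv2.resize(c["image"][235:345,205:335],(400,338)),cv2.resize(t["image"][180:270,165:271],(398,338))]))
E
```

```text
15.5417 [0.43234211 0.21661376 0.09269209] [0.4316913  0.21647249] [ 3.21508989e-01  3.62716369e-01  1.90291637e+00 -1.74483795e-05
  8.74453427e-01  1.76780095e-01]
top 41 [0.50069673 0.2076236  0.07745206]
side 120 [0.49984666 0.22233042 0.07420955]
```

View pics/hover.png

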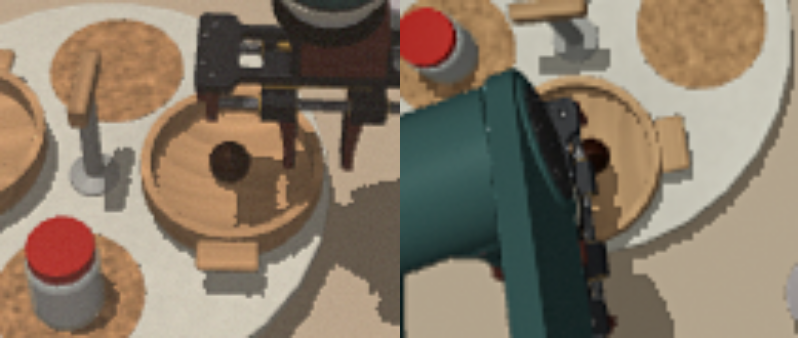

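The fingers straddle the near wall, with the inner finger at (290,150) and the outer at (348,150). The ball, at (230,160), is about 20 mm clear of the inner one. Next: descend, grip and lift.

```bash
python3 - <<'E'
from m import *
a=np.radians(8.3); C=np.array([.497,.226]); G=C-.066*np.array([np.cos(a),np.sin(a)])
hit=servo_line([*G,.0665],rate=.05,contact_N=4); print("hit",hit,current_position(),current_force())
if hit: servo_line([*current_position()[:2],current_position()[2]+.001],rate=.02)
move_gripper(.014); print(current_finger_gap(),current_force()); move_gripper(0.)
print("grip",current_finger_gap(),current_grip_force(),current_force(),current_clock())
p=current_position()
servo_line([p[0],p[1],p[2]+.012],rate=.03); sleep(.4)
print(current_force(),current_torque(),current_clock())
c=capture("side"); P=cloud(c); ok=c["range_z"]>0
r=P[ok&(np.hypot(P[...,0]-C[0],P[...,1]-C[1])<.072)&(np.hypot(P[...,0]-C[0],P[...,1]-C[1])>.05)&(P[...,2]>.088)&(P[...,2]<.11)&(P[...,0]>.47)]
A=np.c_[r[:,:2]-C,np.ones(len(r))]; z=r[:,2]
for _ in range(5):
    k,*_x=np.linalg.lstsq(A,z,rcond=None); e=z-A@k; s=np.abs(e)<max(.003,1*np.std(e)); A,z=A[s],z[s]
print("rim plane",k,len(z))
cv2.imwrite("pics/lift.png",cv2.resize(c["image"][200:350,190:350],None,fx=3.5,fy=3.5))
E
```

```text
hit False [0.43155385 0.21642499 0.06623628] [-0.23236044  0.22713312  0.28207992]
0.014006554162368559 [-0.99475852 -0.11032785  0.71315906]
grip 0.007849965766844895 30.0000661611557 [-1.33079086  0.26013049  1.04722686] 17.1083
[ 0.27738502 -0.36162838 -2.28422843] [-0.07597715  0.05089609  0.00049111] 18.0583
rim plane [0.01211116 0.0125331  0.09318014] 258
```

View pics/lift.png

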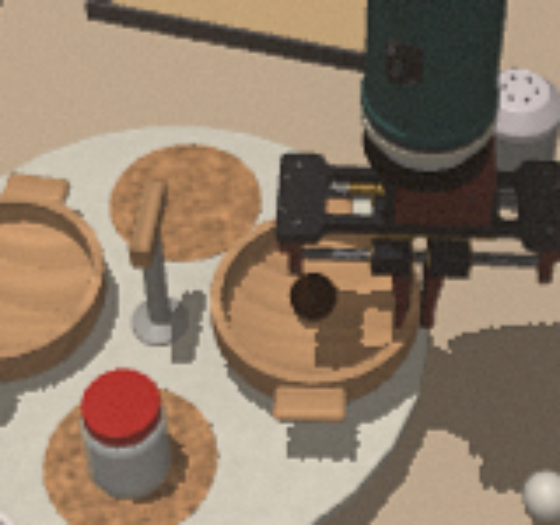

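Held and level, with a rim slope of about 0.012. The ball is at crop pixel (313,297), near the middle. Next: lift higher and carry to the tray.

```bash
python3 - <<'E'
from m import *
p=current_position(); servo_line([p[0],p[1],.15],rate=.06); sleep(.5); print(current_clock(),current_force(),current_finger_gap())
tr=np.array([.5864,-.199]); y=np.radians(-94.5); T=tr-.066*np.array([np.cos(y),np.sin(y)])
servo_line([*T,.137],down(y),rate=.075); sleep(.6); print(current_clock(),current_position(),current_force(),current_grip_force(),current_finger_gap())
zt=current_position()[2]-.0665+.085
for n in("top","side"):
    c=capture(n); P=cloud(c); ok=c["range_z"]>0
    for dz in(-.003,0,.003): print(n,dishfit(P,ok,list(tr),zt+dz,np.radians(-4.5)))
    d=(c["image"].max(2)<60)&(np.hypot(P[...,0]-tr[0],P[...,1]-tr[1])<.04)&(P[...,2]>zt-.03)&(P[...,2]<zt+.01); print(" ball",d.sum(),P[d].mean(0) if d.any() else 0)
    cv2.imwrite(f"pics/end_{n}.png",c["image"])
a=cv2.imread("pics/end_top.png")[120:270,280:420]; b=cv2.imread("pics/end_side.png")[100:250,200:360]
cv2.imwrite("pics/end.png",np.hstack([cv2.resize(a,(373,400)),cv2.resize(b,(427,400))]))
E
```

```text
19.95 [-0.50043701  0.16449643 -1.09093023] 0.0075393173997071825
25.8333 [ 0.59160548 -0.13320179  0.13700538] [ 0.44834291 -0.31262948 -2.3569227 ] 30.005529820919037 0.00790418501773182
top (array([ 0.58894144, -0.19735585]), 115, np.float64(nan), [])
top (array([ 0.58633805, -0.1974842 ]), 142, np.float64(nan), [])
top (array([ 0.58691943, -0.19768311]), 74, np.float64(nan), [])
 ball 28 [ 0.57151021 -0.19078786  0.14786218]
side (array([ 0.58400695, -0.1921329 ]), 193, np.float64(-3.0405637019889866), [(31, np.float64(13.1)), (60, np.float64(173.7))])
side (array([ 0.5871144 , -0.19200928]), 96, np.float64(-3.6049662327123073), [(15, np.float64(7.4)), (51, np.float64(176.2))])
side (array([ 0.58705404, -0.18889573]), 11, np.float64(-1.3330950390920246), [(3, np.float64(-8.0)), (16, np.float64(-174.4))])
 ball 79 [ 0.57477808 -0.18923709  0.14141888]m.py:10: RuntimeWarning: Mean of empty slice.
  d=ear[:,:2]-r; a=np.arctan2(d[:,1],d[:,0]); e=np.exp(2j*(a-yaw0)); yaw=yaw0+np.angle(e.mean())/2
  ret = ret.dtype.type(ret / rcount)
```

View pics/end.png

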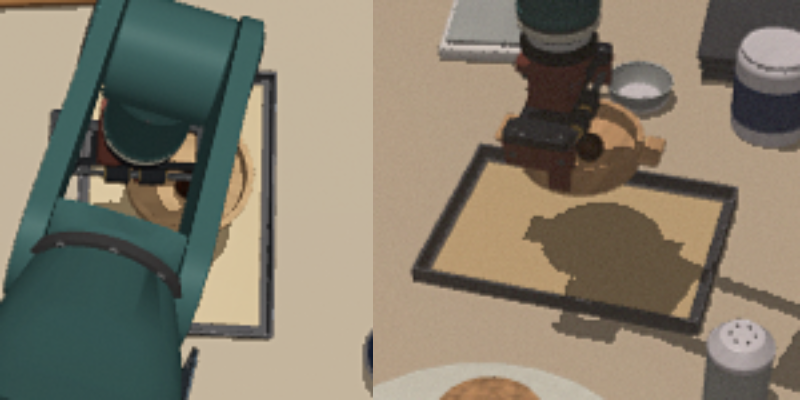

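The dish is over the tray's centre with its ears the long way, and the ball is near the middle at (590,147) in the right-hand panel. One last numeric check of ball offset and tilt before handing in.

```bash
python3 - <<'E'
from m import *
tr=np.array([.5865,-.1975]); res=[]
for i in range(2):
    c=capture("side"); P=cloud(c); ok=c["range_z"]>0
    r=np.hypot(P[...,0]-tr[0],P[...,1]-tr[1])
    d=(c["image"].max(2)<60)&(r<.045)&(P[...,2]>.118)&(P[...,2]<.158)
    v,u=np.nonzero(d); print("ball by ray",d.sum(),world(c,[(u.min()+u.max())/2,(v.min()+v.max())/2],.1375),u.min(),u.max(),v.min(),v.max())
    q=P[d]; f=least_squares(lambda a:np.linalg.norm(q-a,axis=1)-.016,[.575,-.197,.137],loss='soft_l1',f_scale=.002).x; print("sphere",f)
    m=ok&(r>.05)&(r<.073)&(P[...,1]<-.2)&(P[...,2]>.147)&(P[...,2]<.165)
    p=P[m]; A=np.c_[p[:,:2]-tr,np.ones(len(p))]; print("plane",np.linalg.lstsq(A,p[:,2],rcond=None)[0],len(p))
    sleep(.5)
print(current_clock(),np.abs(current_qvel()).max())
E
```

```text
ball by ray 77 [[ 0.57647404 -0.19429914  0.1375    ]] 276 285 150 160
sphere [ 0.57624081 -0.19784502  0.13476627]
plane [-0.00644326  0.00314019  0.15206238] 67
ball by ray 77 [[ 0.57647404 -0.19429914  0.1375    ]] 276 285 150 160
sphere [ 0.57677101 -0.19855964  0.13492727]
plane [-0.10628424 -0.07980795  0.14449373] 67
27.0333 0.0016263495377913976
```

The ball is about 10 mm from the middle and not moving, the dish is still, and everything is within limits, so I'm handing in.

```bash
python3 -c "
from bench import *
print(close_job())"
```

```text
the job is handed in; nothing more can be done
None
```

I turned the stand one click (+90°), and handed in with the dish held still over the middle of the tray: underside about 115 mm up, ears the long way, ball at rest about 10 mm from its middle. The last of my two tilt readings was too noisy to trust. The first, and one taken just after the lift, showed the dish level. I haven't seen the verdict.

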